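# Eject a coffee capsule and trap it on the rail

## Task

Press the orange ejector key of the coffee capsule dispenser so that the copper capsule slides out of the housing, and trap the capsule on the open rail with a finger before it runs off the end. Touch the capsule gently, do not grasp or lift it, and leave everything else where it stands. Finish while holding: the capsule wholly out of the housing, upright and at rest on the rail, with a finger still against it.

Things in the scene. Friction and masses are not known exactly. Their poses are not given: they have to be found in the camera images.
- dispenser: Low grey coffee capsule dispenser, fixed on the worktop. Origin: on the worktop, under the rail's middle line, level with the ejector key. z up; x points along the rail to the housing, y from the rail to the key. Side deck for the key: 30 mm high (collar 34), x -33 to +33, y +25 to +95 mm. The key's middle is 70 mm from the rail's, so spread fingers can press with one and block with the other.
- ejector (a joint): Travel of the ejector key in m: 0 = up, 0.010 = fully down; it springs back. The force grows from 2 N at the start to 6 N fully down. The catch of the pusher lets go at 0.006: hold the key beyond that for half a second.
- ejector_top (a point): Middle of the top face of the orange round ejector key, 30 mm in diameter, at dispenser x = 0, y = +70 mm; 52 mm above the worktop when up, 42 mm when fully down. Moves with the key.
- pusher (a joint): Travel in m of the red spring pusher (30 mm wide, top 59 mm above the worktop) behind the capsule: 0 = caught. Once let go it drives the capsule along the rail to -x at 15 to 25 mm/s with 2 to 3 N, key held or not, until a finger in the way stops it: the capsule clears the mouth about 2 s and drops off the open end about 8 s after the press.
- mouth (a point): Point on the slide plate, middle line, at the mouth of the housing (dispenser x = +73 mm). The housing runs from here to x = +143 mm, 52 mm wide, grey with a clear roof 68 mm above the worktop (70 mm at its brow).
- rail_mid (a point): Point on top of the rail's steel slide plate, 30 mm above the worktop, middle line, beside the key (dispenser x = 0, y = 0). Side rails rise to 34 mm above the worktop; they stand 42 mm apart inside, 52 mm outside. A finger standing here stops the capsule wholly outside the housing.
- rail_end (a point): Point on the slide plate, middle line, at the open end of the rail (dispenser x = -75 mm), where the capsule would drop off.
- capsule: The copper-coloured coffee capsule, an upright round tub 28 mm high, 33 mm in diameter at the foot and 37 mm over the rim at the top, 30 g. Origin: centre of its underside. At the start it stands inside the housing on the slide plate at dispenser x = +95 mm.
- spare_blue: Blue spare capsule of the same size, standing loose on the worktop beside the dispenser, on the side away from the key. Leave alone. Origin: centre of its underside.
- spare_green: Green spare capsule of the same size, standing loose on the worktop beside the dispenser. Leave alone. Origin: centre of its underside.
- salt: Glass salt shaker, 44 mm wide, 90 mm high. Leave alone. Origin: centre of its underside.
- jar: Spice jar with red cap, 45 mm wide, 106 mm high. Leave alone. Origin: centre of its underside.
- kitchen_timer: Red and white wind-up kitchen timer, 61 mm wide, 52 mm high. Leave alone. Origin: centre of its underside.
- candle: Tea light, 38 mm wide, 15 mm high, at the front of the sink. Leave alone. Origin: centre of its underside.
- mug: White mug, 80 mm wide, 90 mm high, with a handle. Leave alone. Origin: centre of its underside.

How it is judged:
On the way, in this order (a step that is already met when the one before it is completed fails the run):
1. the ejector key is pressed until the catch lets go (value of joint ejector above 0.006 m), for 0.1 s.
2. the capsule is out of the housing and stopped on the rail by a finger (x of capsule in the frame of dispenser between -0.065 and 0.05 m and contact force between the fingers and capsule above 0.4 N and linear speed of capsule below 0.01 m/s and angle between capsule's own z axis and vertical below 0.25 rad and height (world z) of capsule between 0.024 and 0.036 m), for 0.3 s.
At the end, for the whole second after the job is handed in: A finger presses the capsule with over 0.4 N; the capsule is at rest (under 10 mm/s), upright within 0.25 rad, on the slide plate (within 6 mm of its height), wholly out of the housing (centre at dispenser x below +50 mm) and 10 mm or more short of the open end (centre above -65 mm) (all of step 2); the arm keeps its last pose, push and grip.
It fails at once if the capsule is lifted off the rail (more than 12 mm) (height (world z) of capsule above 0.042 m).
It fails at once if the capsule drops off the rail (height (world z) of capsule below 0.015 m).
It fails at once if the capsule is tipped over (0.6 rad) (angle between capsule's own z axis and vertical above 0.6 rad).
It fails at once if the capsule is squeezed or struck (over 20 N) (contact force between the fingers and capsule above 20 N).
It fails at once if another loose thing is moved by more than 20 mm (distance of any of spare_blue, spare_green, salt, jar, kitchen_timer, mug, candle from where it was at the start of the episode above 0.02 m).
It also fails if it takes over 40 s, if anything falls off the work surface, if the arm or the gripper's body presses on something with over 40 N, if the wrist force passes 120 N, or if a joint passes its speed limit or range.

## Robot

A 7-joint arm with a two-finger parallel gripper is mounted at the origin on a cart in front of the work surface, level with it; the furniture and walls round the work are solid. World frame = base frame: x ahead of the robot, y to its left, z up, the work surface at z = 0. Lengths are in m, angles in rad, forces in N, time in s.
With the tool pointing down it reaches from about 0.425 to 0.875 m from the base axis. Payload 4.7 kg.
Tool frame: the origin (TCP) lies where the fingers leave the gripper's body, on its centre line; the fingertips stand 70 mm ahead of it and the grasp point (between the pads) lies 51 mm ahead of it; z points along the fingers, y is the line along which they close (so a half turn about z gives the same grasp; the last joint's range is limited). The gripper opens to 87 mm and grips with 3 to 60 N. Pads are 19 mm wide; open, the fingers measure 117 mm over their backs; the gripper's body (75 mm by 190 mm) begins 51 mm behind the grasp point.
Start: joints at [1.328, 0.321, -0.07, 1.45, 0.023, 1.371, -0.057], TCP at [0.165, -0.629, 0.292] pointing down, gripper open.
Joint ranges: [-2.86, 2.86], [-0.3, 2.09], [-1.38, 1.24], [0.06, 2.45], [-1.56, 4.7], [0.09, 2.05], [-2.69, 2.69]. Speed limits (rad/s): [2.57, 2.57, 3.14, 3.14, 3.14, 3.14, 3.14].

## Interface

Orientations are given as a rotation vector (axis times angle).
In Python, from bench import ctrl gives the robot as it stands.
- The arm moves only by the tool drive_tool, never from a script. Its argument "motion" is a list of rows, each a list of 3 entries, a list of its own where there are three numbers: the shift along the tool's x, y, z in cm, then the turn, a rotation vector about the tool's x, y, z in degrees, then the opening, from -1 (shut) to 1 (fully open). In form: [[[x, y, z], [ax, ay, az], claw], ...]. A call has 1 to 12 rows; each row shifts and turns the commanded pose from where the row before left it, along the tool's axes as they then stand; what a row does not reach is not made up. A row lasts 1/8 s, in which the tool goes at most 62.5 mm and 10.7 degrees, less where a joint would pass 70% of its speed; a pose out of reach is approached as far as the arm can. A call with a gripper value outside its range is refused whole. The fingers move at their own pace and stop on an object; "force" is the grip in N (left out, the last holds). Time passes only in rows, so rows that do not move let the fingers close. It gives the time, the measured TCP pose, the force, the opening and the grip force at its end, in the units of the state.
- ctrl.get_state(): the state, without advancing time (a new reading comes with each control period).
- ctrl.get_image(name): name is "scene" or "top" or "wrist"; returns the picture (384x512x3 uint8, red, green, blue); there is no depth.
- ctrl.calibration(name): a dict with "K" (3x3 intrinsics, pixels), "origin" and "attitude" of the camera in the world; the wrist camera has in their place "tool_from_camera" (4x4, takes a point from camera to tool coordinates, whose origin is the TCP and whose axes are the flange's). Camera axes: x right, y up, looking along -z (the intrinsics and any distortion apply to the point x, -y, -z); pixel columns grow to the right and rows downward; lengths in m; the calibration is good to about 2 mm. A picture is of the moment at which its call begins: read the wrist's pose just before it. calibration takes no time and is no camera call.
- ctrl.close_job(): hands the job in; it is judged then, once.
The state is a dict: "time": time; "joint_positions": joint angles; "qd": joint speeds; "joint_torque": joint torques, N m; "position": TCP position; "tool_rot": TCP orientation; "ft_force": force on the tool from outside, world axes, zero at the start; "torque": the same for the moment, N m; "grip_width": opening from 0.0 (shut) to 1.0 (fully open); "grip_force": force on a finger pad.
Only numpy, scipy, OpenCV 4.12 (cv2) and the standard library are available. Lean on these libraries where they do the work, as an engineer would, in place of code of your own. Each camera call takes 0.05 s, during which the arm holds its last target. There are 200 camera calls.

## Working session

There is one attempt and no reset: what is moved stays moved. The work goes in short steps, Python scripts to look and compute and a tool call to move; the robot and the scene stay as the last step left them, time stands still between calls to the robot, and variables do not carry over. Pictures are saved under pics/ and viewed, at most 10 in all, crops included, and the job is handed in when it is done.

Besides the shell and the picture viewer there is one more tool, called as name(argument=value, ...), one argument or row to a line, values as JSON. drive_tool: Moves the arm, as the interface text tells. Its arguments: {"type":"object","properties":{"motion":{"type":"array","items":{"type":"array"}},"force":{"type":"number"}},"required":["motion"]}

```bash
mkdir -p pics; python3 - <<'E'
from bench import ctrl
import cv2
s=ctrl.get_state();print(s)
for n in ("scene","top"):
    cv2.imwrite(f"pics/{n}0.png",cv2.resize(ctrl.get_image(n)[:,:,::-1],(800,600),interpolation=cv2.INTER_CUBIC))
    print(ctrl.calibration(n))
print(ctrl.calibration("wrist"))
E
```

```text
{'time': 0.0, 'joint_positions': array([ 1.32807362,  0.32181286, -0.07008391,  1.45169386,  0.02257405,
        1.3708239 , -0.05691242]), 'qd': array([ 6.12497762e-05, -5.39549136e-05,  1.54016266e-03,  6.00273655e-04,
        2.39915523e-04,  6.86389105e-04,  1.68680156e-03]), 'joint_torque': array([ 7.24035181e-05, -4.91292071e+01, -4.03772732e-01, -3.12525809e+01,
       -6.40113931e-02,  4.37561644e-02,  1.41143446e-04]), 'position': array([ 0.16495882, -0.62826698,  0.2911585 ]), 'tool_rot': array([-3.11381588e+00, -4.02081635e-01,  5.10427569e-04]), 'ft_force': array([-0.50057318,  0.39317267, -0.48306616]), 'torque': array([ 0.02113737,  0.01250246, -0.01157439]), 'grip_force': 0.0, 'grip_width': 0.9981788571225679}
{'K': array([[365.60693678,   0.        , 256.03274356],
       [  0.        , 365.60693678, 195.67234026],
       [  0.        ,   0.        ,   1.        ]]), 'origin': array([ 0.23671565, -0.66054623,  0.91321634]), 'attitude': array([ 0.67464762, -0.18541364, -0.50925552])}
{'K': array([[453.00691598,   0.        , 252.13242711],
       [  0.        , 453.00691598, 191.47939844],
       [  0.        ,   0.        ,   1.        ]]), 'origin': array([ 0.46979412, -0.05977415,  1.5843361 ]), 'attitude': array([ 0.05156457, -0.08172128, -1.59426243])}
{'K': array([[318.44846981,   0.        , 257.20346574],
       [  0.        , 318.44846981, 190.46081567],
       [  0.        ,   0.        ,   1.        ]]), 'tool_from_camera': array([[ 7.64998344e-04,  9.62748030e-01,  2.70399050e-01,
         7.33594191e-02],
       [ 9.99998794e-01, -3.71122404e-04, -1.50777179e-03,
         1.56618542e-04],
       [-1.35125317e-03,  2.70399877e-01, -9.62747153e-01,
        -9.22850380e-02],
       [ 0.00000000e+00,  0.00000000e+00,  0.00000000e+00,
         1.00000000e+00]])}
```

View pics/scene0.png

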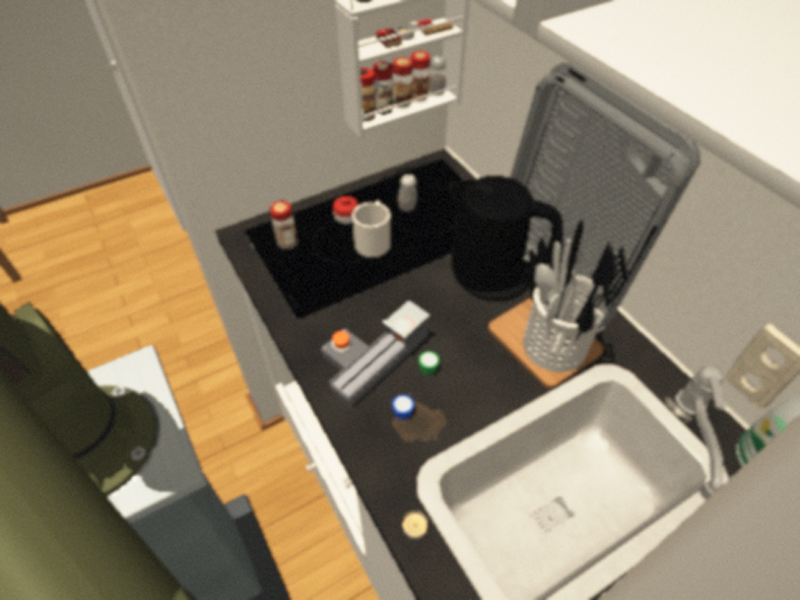

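View pics/top0.png

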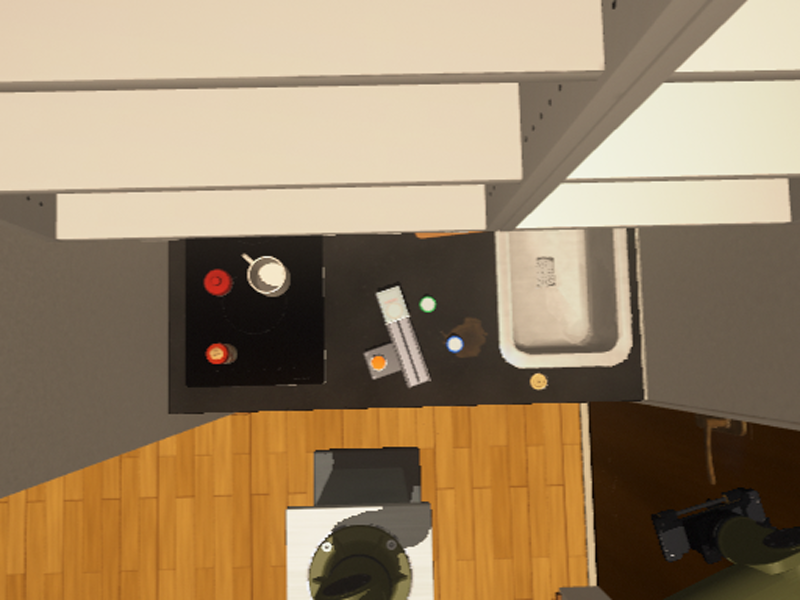

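The top view shows the key at about (378,362), with the rail running from the mouth at (398,320) to the open end at (419,384), and the housing's far end near (390,288). I'll enlarge it for accurate readings.

```bash
cat > h.py <<'E'
import numpy as np
from scipy.spatial.transform import Rotation as R
from bench import ctrl
def pix2w(n,u,v,z,s=None):
    c=ctrl.calibration(n);K=c["K"]
    if n=="wrist":
        T=c["tool_from_camera"];Rt=R.from_rotvec(s["tool_rot"]).as_matrix()
        M=Rt@T[:3,:3];o=s["position"]+Rt@T[:3,3]
    else: M=R.from_rotvec(c["attitude"]).as_matrix();o=np.array(c["origin"])
    d=M@np.array([(u-K[0,2])/K[0,0],-(v-K[1,2])/K[1,1],-1])
    return o+d*(z-o[2])/d[2]
E
python3 - <<'E'
from h import *
import cv2
im=cv2.imread("pics/top0.png")
im=cv2.cvtColor(ctrl.get_image("top"),cv2.COLOR_RGB2BGR)
cv2.imwrite("pics/c1.png",cv2.resize(im[175:255,225:325],(800,640)[:1]+(640,),interpolation=cv2.INTER_CUBIC)[:600])
for p,z in [((378,362),.052),((398,320),.03),((419,384),.03),((428,304),.028),((455,344),.028)]:
    print(p,pix2w("top",p[0]*.64,p[1]*.64,z).round(4))
E
```

```text
(378, 362) [ 0.4643 -0.0529  0.052 ]
(398, 320) [ 0.5551 -0.0989  0.03  ]
(419, 384) [ 0.4141 -0.1412  0.03  ]
(428, 304) [ 0.5889 -0.1661  0.028 ]
(455, 344) [ 0.4993 -0.2229  0.028 ]
```

View pics/c1.png

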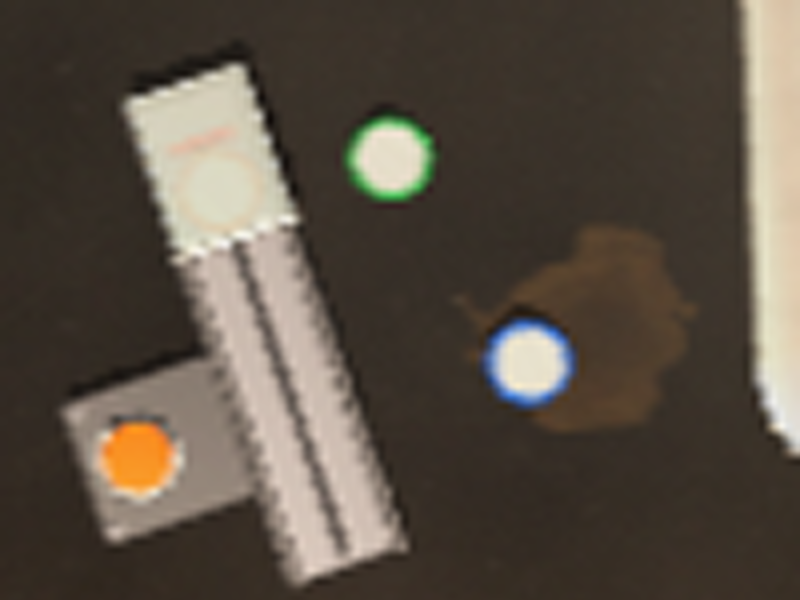

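Read from the crop (8x): key (138,458), open-end corners (298,585) and (405,548), brow corners (177,260) and (298,220), back corners (122,100) and (243,65), capsule lid (218,190). I'll fit the dispenser pose to these.

```bash
python3 - <<'E'
from h import *
P=[((138,458),.052,(0,.07)),((298,585),.034,(-.075,.026)),((405,548),.034,(-.075,-.026)),((177,260),.07,(.073,.026)),((298,220),.07,(.073,-.026)),((122,100),.068,(.143,.026)),((243,65),.068,(.143,-.026)),((218,190),.058,(.095,0))]
W=np.array([pix2w("top",225+(p[0]+.5)/8-.5,175+(p[1]+.5)/8-.5,z)[:2] for p,z,_ in P]);D=np.array([d for *_,d in P])
wm,dm=W.mean(0),D.mean(0)
a=(W-wm)@[1,1j];b=(D-dm)@[1,1j]
th=np.angle((a*b.conj()).sum());c,s=np.cos(th),np.sin(th);Rm=np.array([[c,-s],[s,c]])
t=wm-Rm@dm;print(np.degrees(th),t,((W-t)@Rm-D).round(4)*1000)
s=ctrl.get_state();print(R.from_rotvec(s["tool_rot"]).as_matrix().round(3))
E
```

```text
18.046502134616457 [ 0.48532549 -0.11900551] [[ 0.2 -0.2]
 [ 1.7 -2.3]
 [ 1.2  1.5]
 [-0.4  1. ]
 [-1.5 -0.4]
 [ 0.8  0.3]
 [-2.2 -0.6]
 [ 0.2  0.6]]
[[ 0.967  0.254 -0.   ]
 [ 0.254 -0.967  0.001]
 [-0.    -0.001 -1.   ]]
```

The fit residuals are about 2 mm: dispenser origin (0.485, -0.119), yaw 18.05°. Next I'll align the tool with the dispenser and move above the point midway between key and rail. The opening is set so the finger centres stand 70 mm apart.

drive_tool(
  motion=[
    [[0, 0, 0], [0, 0, -3.35], 0.264],
    [[5, -3, 0], [0, 0, 0], 0.264],
    [[5, -3, 0], [0, 0, 0], 0.264],
    [[5, -3, 0], [0, 0, 0], 0.264],
    [[5, -3, 0], [0, 0, 0], 0.264],
    [[5, -3, 0], [0, 0, 0], 0.264],
    [[3.5, -4.5, 0], [0, 0, 0], 0.264],
    [[3.5, -4.5, 0], [0, 0, 0], 0.264],
    [[3.5, -4.5, 0], [0, 0, 0], 0.264],
    [[3.5, -4.5, 0], [0, 0, 0], 0.264],
    [[3.5, -4.5, 0], [0, 0, 0], 0.264],
    [[3.5, -4.5, 0], [0, 0, 0], 0.264],
  ],
)

```text
time: 1.65
position: [0.4723, -0.085, 0.2922]
tool_rot: [3.102, 0.493, 0.0]
ft_force: [1.3, -0.1, 0.2]
grip_width: 0.632
grip_force: 0.0
```

```bash
cat >> h.py <<'E'
def rel(t=(.4853,-.1190),yaw=18.05,goal=(0,.035,.152)):
    s=ctrl.get_state();T=R.from_rotvec(s["tool_rot"]);Rd=R.from_euler("z",yaw,degrees=True)
    g=np.array([*t,0])+Rd.apply(goal)
    want=Rd*R.from_euler("x",180,degrees=True)
    print("t",s["time"],"disp pos mm",(Rd.inv().apply(s["position"]-[*t,0])*1000).round(1),"F",Rd.inv().apply(s["ft_force"]).round(1),"w",s["grip_width"])
    print("shift cm",(T.inv().apply(g-s["position"])*100).round(2),"turn deg",np.degrees((T.inv()*want).as_rotvec()).round(2))
    return s
E
python3 - <<'E'
from h import *
import cv2
s=rel()
im=ctrl.get_image("wrist")
cv2.imwrite("pics/w1.png",cv2.resize(im[:,:,::-1],(800,600),interpolation=cv2.INTER_CUBIC))
E
```

```text
t 1.65 disp pos mm [ -1.8  36.3 292.2] F [ 1.2 -0.4  0.2] w 0.6321738064379172
shift cm [ 0.18  0.12 14.02] turn deg [ 0.04 -0.   -0.  ]
```

View pics/w1.png

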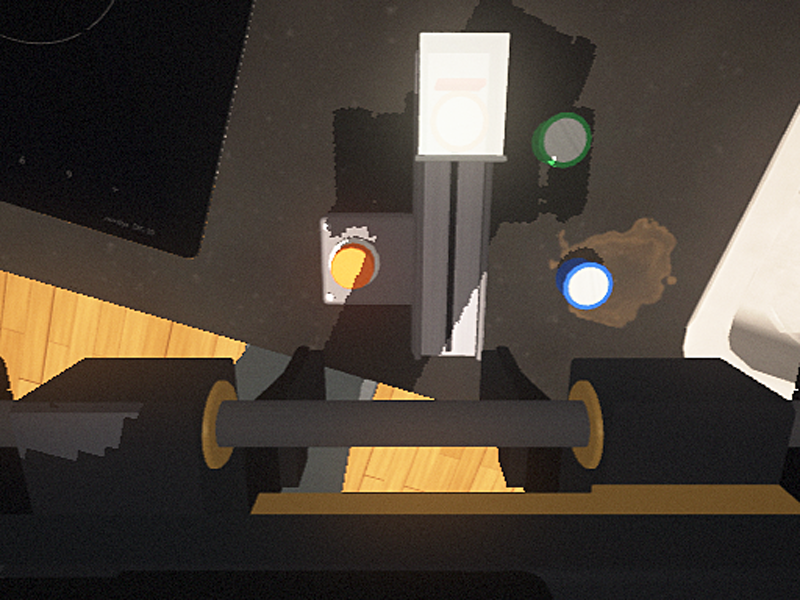

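The wrist view shows the key at (354,263), the rail edges at (413,262) and (491,262), the open end at v≈356, and the brow corners at (415,158) and (506,158). I'll check these against the fit.

```bash
python3 - <<'E'
from h import *
s=ctrl.get_state();Rd=R.from_euler("z",18.05,degrees=True)
for n,p,z in [("key 0,70",(354,263),.052),("edge y26",(413,262),.034),("edge y-26",(491,262),.034),("end -75",(447,356),.032),("brow 73,26",(415,158),.07),("brow 73,-26",(506,158),.07)]:
    w=pix2w("wrist",p[0]*.64,p[1]*.64,z,s); print(n,(Rd.inv().apply(w-[.4853,-.119,0])*1000).round(1))
E
```

```text
key 0,70 [ 8.  77.2 52. ]
edge y26 [ 5.6 36.6 34. ]
edge y-26 [  6.2 -19.4  34. ]
end -75 [-67.3   9.4  32. ]
brow 73,26 [77.4 37.3 70. ]
brow 73,-26 [ 78.  -18.1  70. ]
```

The wrist view disagrees with the top view by a consistent (+6, +8) mm. I'll go lower and look again, this time with the fingertips in view.

drive_tool(
  motion=[
    [[0.4, -0.4, 3], [0, 0, 0], 0.264],
    [[0.4, -0.3, 3], [0, 0, 0], 0.264],
    [[0, 0, 3], [0, 0, 0], 0.264],
    [[0, 0, 1.5], [0, 0, 0], 0.264],
    [[0, 0, 0], [0, 0, 0], 0.264],
    [[0, 0, 0], [0, 0, 0], 0.264],
  ],
)

```text
time: 2.45
position: [0.4783, -0.0779, 0.1883]
tool_rot: [3.102, 0.493, 0.002]
ft_force: [0.1, -0.3, -0.3]
grip_width: 0.631
grip_force: 0.0
```

```bash
python3 - <<'E'
from h import *
import cv2
s=rel()
im=ctrl.get_image("wrist")
cv2.imwrite("pics/w2.png",cv2.resize(im[:,:,::-1],(800,600),interpolation=cv2.INTER_CUBIC))
E
```

```text
t 2.45 disp pos mm [  6.1  41.3 188.3] F [-0.  -0.3 -0.3] w 0.6305115437058623
shift cm [-0.61  0.63  3.63] turn deg [ 0.06 -0.08  0.  ]
```

View pics/w2.png

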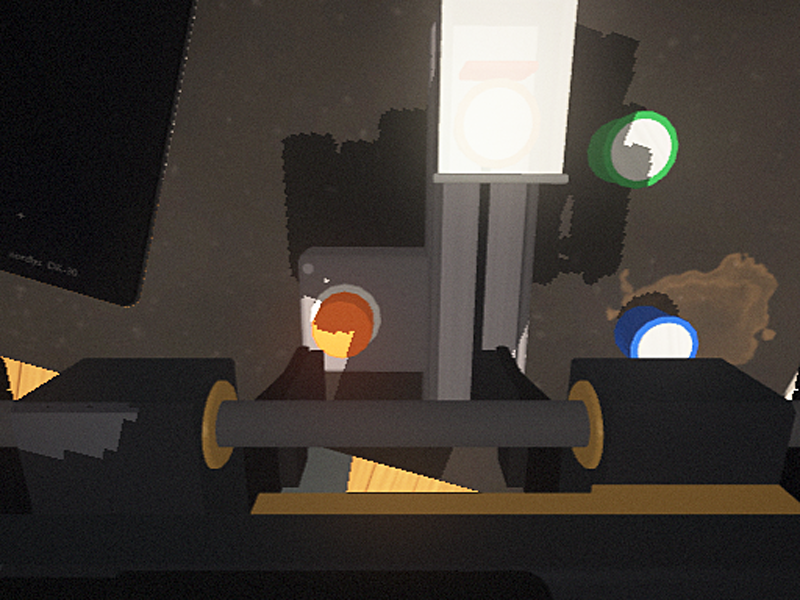

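The key is now at about (343,325), the rail edges at (428,300) and (528,300), and the brow corners at (434,179) and (568,179). The fingertips are at about (310,350) and (492,350).

```bash
python3 - <<'E'
from h import *
s=ctrl.get_state();Rd=R.from_euler("z",18.05,degrees=True)
for n,p,z in [("key 0,70",(343,325),.052),("key lft x0,85",(311,325),.052),("key right x0,55",(375,325),.052),("edge y26",(428,300),.034),("edge y-26",(528,300),.034),("brow 73,26",(433,179),.07),("brow 73,-26",(569,179),.07),("slot",(483,240),.03)]:
    w=pix2w("wrist",p[0]*.64,p[1]*.64,z,s); print(n,(Rd.inv().apply(w-[.4853,-.119,0])*1000).round(1))
T=ctrl.calibration("wrist");K=T["K"];A=np.linalg.inv(T["tool_from_camera"])
for x in (-.0095,.0095):
  for y in (-.0425,-.0275,.0275,.0425):
    c=A@[x,y,.07,1]; print(x,y,((K[0,0]*c[0]/-c[2]+K[0,2])/.64).round(),((K[1,1]*-c[1]/-c[2]+K[1,2])/.64).round())
E
```

```text
key 0,70 [ 1.7 69.1 52. ]
key lft x0,85 [ 1.7 84.7 52. ]
key right x0,55 [ 1.7 53.6 52. ]
edge y26 [ 9.2 27.1 34. ]
edge y-26 [  9.2 -24.5  34. ]
brow 73,26 [71.3 27.9 70. ]
brow 73,-26 [ 71.4 -28.3  70. ]
slot [39.7 -0.6 30. ]
-0.0095 -0.0425 282.0 397.0
-0.0095 -0.0275 324.0 397.0
-0.0095 0.0275 477.0 398.0
-0.0095 0.0425 519.0 398.0
0.0095 -0.0425 279.0 348.0
0.0095 -0.0275 322.0 348.0
0.0095 0.0275 480.0 348.0
0.0095 0.0425 523.0 348.0
```

With the arm at rest, the wrist and top views agree to 1–2 mm, so the fit holds; the earlier picture was taken while the arm was still moving. I'll go to 6 mm above the key.

drive_tool(
  motion=[
    [[-0.3, 0.3, 1.5], [0, 0, 0], 0.42],
    [[-0.3, 0.3, 1.5], [0, 0, 0], 0.42],
    [[0, 0, 1.5], [0, 0, 0], 0.42],
    [[0, 0, 1.4], [0, 0, 0], 0.42],
    [[0, 0, 0], [0, 0, 0], 0.42],
    [[0, 0, 0], [0, 0, 0], 0.42],
  ],
)

```text
time: 3.25
position: [0.4741, -0.0851, 0.1284]
tool_rot: [-3.103, -0.494, -0.001]
ft_force: [-0.0, -0.8, 0.3]
grip_width: 0.715
grip_force: 0.0
```

```bash
python3 - <<'E'
from h import *
import cv2
s=rel(goal=(0,.035,.114))
im=ctrl.get_image("wrist")
cv2.imwrite("pics/w3.png",cv2.resize(im[:,:,::-1],(800,600),interpolation=cv2.INTER_CUBIC))
E
```

```text
t 3.25 disp pos mm [ -0.2  35.7 128.4] F [-0.2 -0.7  0.3] w 0.7149497648622455
shift cm [0.02 0.07 1.44] turn deg [ 0.   -0.02  0.03]
```

View pics/w3.png

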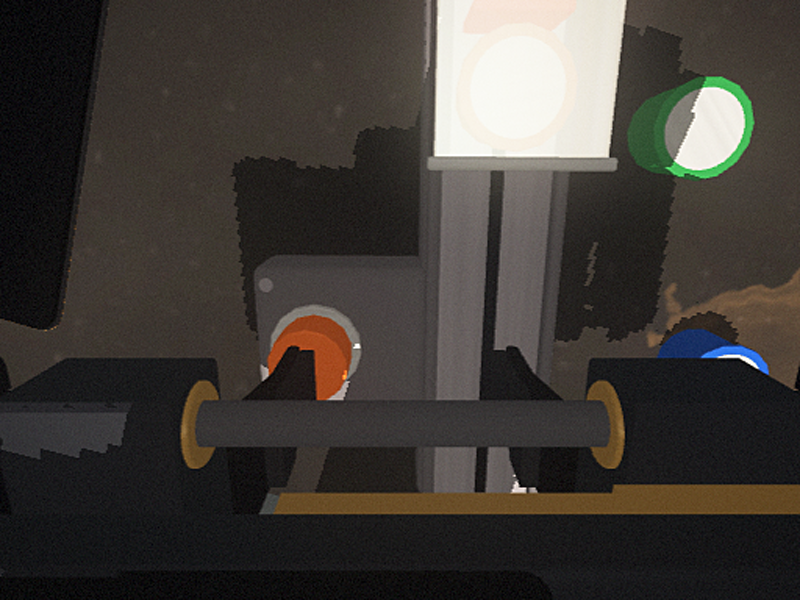

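The left fingertip at (305,350) is over the key, and the right one at (497,350) is over the slot of the rail. I'll press 8.5 mm down and hold.

drive_tool(
  motion=[
    [[0, 0, 0.5], [0, 0, 0], 0.42],
    [[0, 0, 0.4], [0, 0, 0], 0.42],
    [[0, 0, 0.4], [0, 0, 0], 0.42],
    [[0, 0, 0.2], [0, 0, 0], 0.42],
    [[0, 0, 0], [0, 0, 0], 0.42],
    [[0, 0, 0], [0, 0, 0], 0.42],
    [[0, 0, 0], [0, 0, 0], 0.42],
    [[0, 0, 0], [0, 0, 0], 0.42],
  ],
)

```text
time: 4.3
position: [0.4742, -0.0853, 0.1137]
tool_rot: [3.102, 0.493, 0.002]
ft_force: [0.5, -0.9, 5.2]
grip_width: 0.713
grip_force: 2.5
```

```bash
python3 - <<'E'
from h import *
s=rel(goal=(0,.035,.113))
E
```

```text
t 4.3 disp pos mm [-1.000e-01  3.540e+01  1.137e+02] F [ 0.2 -1.1  5.2] w 0.7129000274493146
shift cm [0.01 0.04 0.07] turn deg [ 0.04 -0.05  0.01]
```

5.2 N matches about 8 mm of key travel, which is past the catch. I'll hold here while the capsule runs out to the finger.

drive_tool(
  motion=[
    [[0, 0, 0], [0, 0, 0], 0.42],
    [[0, 0, 0], [0, 0, 0], 0.42],
    [[0, 0, 0], [0, 0, 0], 0.42],
    [[0, 0, 0], [0, 0, 0], 0.42],
    [[0, 0, 0], [0, 0, 0], 0.42],
    [[0, 0, 0], [0, 0, 0], 0.42],
    [[0, 0, 0], [0, 0, 0], 0.42],
    [[0, 0, 0], [0, 0, 0], 0.42],
    [[0, 0, 0], [0, 0, 0], 0.42],
    [[0, 0, 0], [0, 0, 0], 0.42],
    [[0, 0, 0], [0, 0, 0], 0.42],
    [[0, 0, 0], [0, 0, 0], 0.42],
  ],
)

```text
time: 5.8
position: [0.4742, -0.0853, 0.1137]
tool_rot: [3.102, 0.493, 0.001]
ft_force: [0.3, -0.2, 4.7]
grip_width: 0.713
grip_force: 2.5
```

drive_tool(
  motion=[
    [[0, 0, 0], [0, 0, 0], 0.42],
    [[0, 0, 0], [0, 0, 0], 0.42],
    [[0, 0, 0], [0, 0, 0], 0.42],
    [[0, 0, 0], [0, 0, 0], 0.42],
    [[0, 0, 0], [0, 0, 0], 0.42],
    [[0, 0, 0], [0, 0, 0], 0.42],
    [[0, 0, 0], [0, 0, 0], 0.42],
    [[0, 0, 0], [0, 0, 0], 0.42],
    [[0, 0, 0], [0, 0, 0], 0.42],
    [[0, 0, 0], [0, 0, 0], 0.42],
    [[0, 0, 0], [0, 0, 0], 0.42],
    [[0, 0, 0], [0, 0, 0], 0.42],
  ],
)

```text
time: 7.3
position: [0.4742, -0.0854, 0.1137]
tool_rot: [3.102, 0.492, 0.001]
ft_force: [0.4, 0.1, 5.1]
grip_width: 0.71
grip_force: 3.5
```

drive_tool(
  motion=[
    [[0, 0, 0], [0, 0, 0], 0.42],
    [[0, 0, 0], [0, 0, 0], 0.42],
    [[0, 0, 0], [0, 0, 0], 0.42],
    [[0, 0, 0], [0, 0, 0], 0.42],
    [[0, 0, 0], [0, 0, 0], 0.42],
    [[0, 0, 0], [0, 0, 0], 0.42],
    [[0, 0, 0], [0, 0, 0], 0.42],
    [[0, 0, 0], [0, 0, 0], 0.42],
    [[0, 0, 0], [0, 0, 0], 0.42],
    [[0, 0, 0], [0, 0, 0], 0.42],
    [[0, 0, 0], [0, 0, 0], 0.42],
    [[0, 0, 0], [0, 0, 0], 0.42],
  ],
)

```text
time: 8.8
position: [0.4742, -0.0854, 0.1137]
tool_rot: [3.102, 0.492, 0.001]
ft_force: [-0.6, -1.1, 5.2]
grip_width: 0.715
grip_force: 3.5
```

```bash
python3 - <<'E'
from h import *
import cv2
s=rel(goal=(0,.035,.113))
im=ctrl.get_image("wrist")
cv2.imwrite("pics/w4.png",cv2.resize(im[:,:,::-1],(800,600),interpolation=cv2.INTER_CUBIC))
E
```

```text
t 8.8 disp pos mm [ -0.2  35.4 113.7] F [-0.9 -0.8  5.2] w 0.7147399786098485
shift cm [0.02 0.04 0.07] turn deg [ 0.03 -0.05 -0.02]
```

View pics/w4.png

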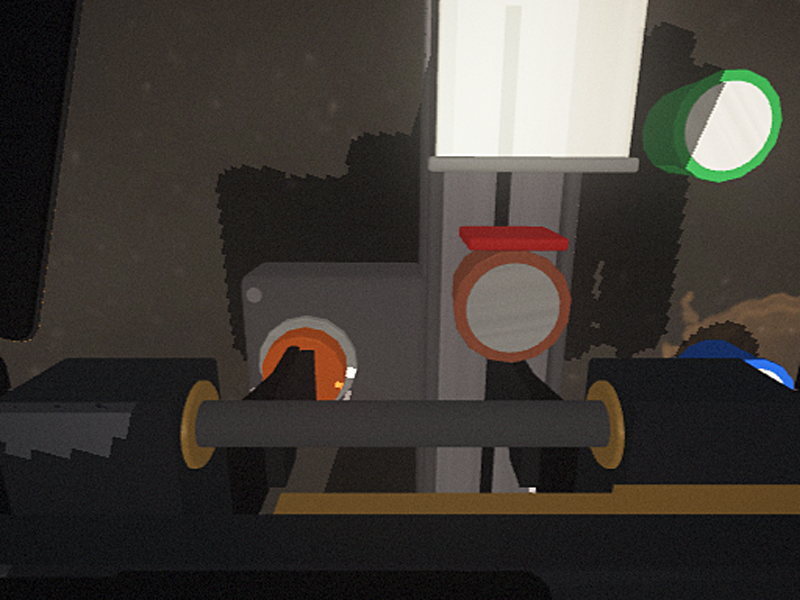

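The capsule's lid is at (512,307), with the pusher behind it and its rim against the right finger at (505,358). The push reading is noisy, so I'll hold a little longer and confirm that it has stopped and is loaded.

drive_tool(
  motion=[
    [[0, 0, 0], [0, 0, 0], 0.42],
    [[0, 0, 0], [0, 0, 0], 0.42],
    [[0, 0, 0], [0, 0, 0], 0.42],
    [[0, 0, 0], [0, 0, 0], 0.42],
    [[0, 0, 0], [0, 0, 0], 0.42],
    [[0, 0, 0], [0, 0, 0], 0.42],
    [[0, 0, 0], [0, 0, 0], 0.42],
    [[0, 0, 0], [0, 0, 0], 0.42],
  ],
)

```text
time: 9.85
position: [0.4742, -0.0854, 0.1137]
tool_rot: [3.102, 0.492, 0.001]
ft_force: [-0.4, 0.3, 5.4]
grip_width: 0.708
grip_force: 3.5
```

```bash
python3 - <<'E'
from h import *
import cv2
a=cv2.resize(cv2.imread("pics/w4.png"),(512,384),interpolation=cv2.INTER_AREA)
Rd=R.from_euler("z",18.05,degrees=True);F=[]
for i in range(12):
    s=ctrl.get_state();im=ctrl.get_image("wrist");F.append(Rd.inv().apply(s["ft_force"]))
print("mean F",np.mean(F,0).round(2),"std",np.std(F,0).round(2))
g=lambda x:cv2.cvtColor(x,cv2.COLOR_BGR2GRAY).astype(np.float32)[140:232,285:370]
print("image shift px",cv2.phaseCorrelate(g(a),g(cv2.cvtColor(im,cv2.COLOR_RGB2BGR))))
for n,p,z in [("capsule",(512,306),.058)]:
    print(n,(Rd.inv().apply(pix2w("wrist",p[0]*.64,p[1]*.64,z,s)-[.4853,-.119,0])*1000).round(1))
E
```

```text
mean F [-0.37 -0.11  5.08] std [0.41 0.47 0.68]
image shift px ((0.019742611924655762, 0.06590807131874499), 1.0063186177500971)
capsule [28.9  0.8 58. ]
```

The capsule is at rest at x ≈ +29 mm, as the geometry predicts. The key's friction probably hides the push in the wrist reading, so a 1 mm nudge toward the capsule will confirm that it's loaded.

drive_tool(
  motion=[
    [[0.05, 0, 0], [0, 0, 0], 0.42],
    [[0.05, 0, 0], [0, 0, 0], 0.42],
    [[0, 0, 0], [0, 0, 0], 0.42],
    [[0, 0, 0], [0, 0, 0], 0.42],
    [[0, 0, 0], [0, 0, 0], 0.42],
    [[0, 0, 0], [0, 0, 0], 0.42],
  ],
)

```text
time: 11.2
position: [0.4743, -0.0853, 0.1135]
tool_rot: [3.102, 0.492, -0.002]
ft_force: [-2.0, -1.9, 6.9]
grip_width: 0.707
grip_force: 3.8
```

```bash
python3 - <<'E'
from h import *
import cv2
Rd=R.from_euler("z",18.05,degrees=True);F=[];M=[]
for i in range(15):
    s=ctrl.get_state();im=ctrl.get_image("wrist");F.append(Rd.inv().apply(s["ft_force"]));M.append(Rd.inv().apply(s["torque"]))
rel()
print("mean F",np.mean(F,0).round(2),"M",np.mean(M,0).round(3),np.std(M,0).round(3))
a=cv2.resize(cv2.imread("pics/w4.png"),(512,384),interpolation=cv2.INTER_AREA)
g=lambda x:cv2.cvtColor(x,cv2.COLOR_BGR2GRAY).astype(np.float32)[140:228,285:370]
print("shift",cv2.phaseCorrelate(g(a),g(cv2.cvtColor(im,cv2.COLOR_RGB2BGR))))
E
```

```text
t 11.95 disp pos mm [  0.   35.4 113.5] F [-3.1 -0.3  6.1] w 0.7078595570767215
shift cm [-0.01  0.04 -3.85] turn deg [ 0.02  0.06 -0.02]
mean F [-2.35 -0.07  6.74] M [ 0.084  0.449 -0.109] [0.029 0.043 0.031]
shift ((0.01730732541114577, 0.18245021812310114), 0.9825744053169533)
```

The yaw moment of -0.109 N m, at the rail finger's 35 mm offset, means about 3 N on that finger. The capsule is pressed and stationary, so I'm handing in.

```bash
python3 -c "
from bench import ctrl
print(ctrl.close_job())"
```

```text
the job is handed in; nothing more can be done
None
```

I pressed the key past its catch and handed the job in at about 12 s, with the capsule out of the housing, upright and at rest on the rail at about x = +29 mm, the blocking finger against it at about 3 N; no verdict was returned.

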